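# Put the stacked reagent jars away in their spill trays

## Task

Someone has left four reagent jars stacked on the brown paper. Take the stack apart and stand each jar upright on the floor of the spill tray that matches its cap colour, in the free space in front of the bottle; keep the jars upright and set them down, do not drop them. Leave the conical flask and the measuring cylinder beside the stack where they are.

Things in the scene. Friction and masses are not known exactly. Their poses are not given: they have to be found in the camera images.
- jar_blue_center (a point): The blue jar: amber glass jar with paper label and flat blue screw cap, round, 66 mm in diameter over the cap (glass 3 mm less), 56 mm high with its 16 mm cap; about 200 g. The bottom of the stack at the start, standing loose on the brown paper (2 mm thick, flat on the bench). The point is its centre, 28 mm above its underside; z is up its axis.
- jar_red_center (a point): The red jar: amber glass jar with paper label and flat red screw cap, round, 56 mm in diameter over the cap (glass 3 mm less), 50 mm high with its 16 mm cap; about 130 g. The second from the bottom of the stack at the start, standing loose on the flat cap of the blue jar within a few mm of its middle. The point is its centre, 25 mm above its underside; z is up its axis.
- jar_yellow_center (a point): The yellow jar: amber glass jar with paper label and flat yellow screw cap, round, 46 mm in diameter over the cap (glass 3 mm less), 46 mm high with its 16 mm cap; about 85 g. The third from the bottom of the stack at the start, standing loose on the flat cap of the red jar within a few mm of its middle. The point is its centre, 23 mm above its underside; z is up its axis.
- jar_green_center (a point): The green jar: amber glass jar with paper label and flat green screw cap, round, 36 mm in diameter over the cap (glass 3 mm less), 42 mm high with its 16 mm cap; about 50 g. The top of the stack at the start, standing loose on the flat cap of the yellow jar within a few mm of its middle. The point is its centre, 21 mm above its underside; z is up its axis.
- tray_blue_free (a point): Blue plastic spill tray, fixed, 150 mm (x) by 120 mm (y), floor 4 mm and walls 15 mm above the bench. In its back half a white bottle with blue cap, 44 mm wide, 76 mm in x from the point, top 88 mm up, stays put. Point: middle of the free front half, on the floor; x points to the bottle, z up. Free from it: 43 mm to the front wall, 54 mm to the bottle, 56 mm to either side wall.
- tray_red_free (a point): Red plastic spill tray, fixed, 150 mm (x) by 120 mm (y), floor 4 mm and walls 15 mm above the bench. In its back half a white bottle with red cap, 44 mm wide, 76 mm in x from the point, top 88 mm up, stays put. Point: middle of the free front half, on the floor; x points to the bottle, z up. Free from it: 43 mm to the front wall, 54 mm to the bottle, 56 mm to either side wall.
- tray_yellow_free (a point): Yellow plastic spill tray, fixed, 150 mm (x) by 120 mm (y), floor 4 mm and walls 15 mm above the bench. In its back half a white bottle with yellow cap, 44 mm wide, 76 mm in x from the point, top 88 mm up, stays put. Point: middle of the free front half, on the floor; x points to the bottle, z up. Free from it: 43 mm to the front wall, 54 mm to the bottle, 56 mm to either side wall.
- tray_green_free (a point): Green plastic spill tray, fixed, 150 mm (x) by 120 mm (y), floor 4 mm and walls 15 mm above the bench. In its back half a white bottle with green cap, 44 mm wide, 76 mm in x from the point, top 88 mm up, stays put. Point: middle of the free front half, on the floor; x points to the bottle, z up. Free from it: 43 mm to the front wall, 54 mm to the bottle, 56 mm to either side wall.
- flask_center (a point): Conical glass flask, loose bystander, 64 mm in diameter at its foot, 90 mm high, on the brown paper about 130 mm to one side of the stack. The point is on its axis 45 mm above its underside.
- cylinder_center (a point): Narrow glass measuring cylinder on a round blue foot, loose bystander, foot 52 mm in diameter, 140 mm high, on the brown paper about 130 mm to the other side of the stack. The point is on its axis 70 mm above its underside.
There are look-alikes about, which are no part of the job. Leave any green look-alike of the part that bears jar_blue_center alone. There is more than one size of the part that bears tray_yellow_free; the job needs the larger.

How it is judged:
At the end, for the whole second after the job is handed in: Each jar stands upright (6 degrees) at rest on the floor (5 mm) of the tray of its cap colour, its centre within 40 mm along and 42 mm across of the middle of the free half (anywhere in that half); flask and measuring cylinder within 25 mm of where they began (x of jar_blue_center in the frame of tray_blue_free between -0.04 and 0.04 m and y of jar_blue_center in the frame of tray_blue_free between -0.042 and 0.042 m and z of jar_blue_center in the frame of tray_blue_free between 0.023 and 0.033 m and angle between each of jar_blue_center, jar_red_center, jar_yellow_center, jar_green_center's own z axis and vertical below 0.1 rad and linear speed of each of jar_blue, jar_red, jar_yellow, jar_green below 0.02 m/s and x of jar_red_center in the frame of tray_red_free between -0.04 and 0.04 m and y of jar_red_center in the frame of tray_red_free between -0.042 and 0.042 m and z of jar_red_center in the frame of tray_red_free between 0.02 and 0.03 m and x of jar_yellow_center in the frame of tray_yellow_free between -0.04 and 0.04 m and y of jar_yellow_center in the frame of tray_yellow_free between -0.042 and 0.042 m and z of jar_yellow_center in the frame of tray_yellow_free between 0.018 and 0.028 m and x of jar_green_center in the frame of tray_green_free between -0.04 and 0.04 m and y of jar_green_center in the frame of tray_green_free between -0.042 and 0.042 m and z of jar_green_center in the frame of tray_green_free between 0.016 and 0.026 m and distance of each of flask_center, cylinder_center from where it was at the start of the episode below 0.025 m); the robot touches nothing.
It fails at once if a jar is dropped (it moves faster than 0.6 m/s with no finger on it, as after a fall of about 20 mm) ((linear speed of jar_blue above 0.6 m/s and contact force between jar_blue and the fingers below 0.05 N) or (linear speed of jar_red above 0.6 m/s and contact force between jar_red and the fingers below 0.05 N) or (linear speed of jar_yellow above 0.6 m/s and contact force between jar_yellow and the fingers below 0.05 N) or (linear speed of jar_green above 0.6 m/s and contact force between jar_green and the fingers below 0.05 N)).
It fails at once if a jar is tipped by more than 35 degrees (angle between any of jar_blue_center, jar_red_center, jar_yellow_center, jar_green_center's own z axis and vertical above 0.61 rad).
It fails at once if the conical flask is shifted by more than 25 mm or knocked over (distance of flask_center from where it was at the start of the episode above 0.025 m or angle between flask_center's own z axis and vertical above 0.4 rad).
It fails at once if the measuring cylinder is shifted by more than 25 mm or knocked over (distance of cylinder_center from where it was at the start of the episode above 0.025 m or angle between cylinder_center's own z axis and vertical above 0.4 rad).
It also fails if it takes over 96 s, if anything falls off the work surface, if the arm or the gripper's body presses on something with over 40 N, if the wrist force passes 120 N, or if a joint passes its speed limit or range.

## Robot

A 7-joint arm with a two-finger parallel gripper is mounted at the origin on the work surface. World frame = base frame: x ahead of the robot, y to its left, z up, the work surface at z = 0. Lengths are in m, angles in rad, forces in N, time in s.
With the tool pointing down it reaches from about 0.425 to 0.95 m from the base axis. Payload 4.7 kg.
Tool frame: the origin (TCP) lies midway between the tips of the shut fingers; the grasp point (between the pads) lies 19 mm behind it; z points along the fingers, y is the direction in which the jaws open and shut (so a half turn about z gives the same grasp; the last joint's range is limited). The gripper opens to 85 mm and grips with 20 to 120 N. Pads are 22 mm wide; open, the fingers measure 114 mm over their backs; the gripper's body (76 mm by 85 mm) begins 54 mm behind the grasp point. The pads swing forward as they close: fully open they stand 13 mm farther back than shut.
Start: joints at [-1.371, 0.469, -0.049, 1.532, 0.024, 1.141, -0.082], TCP at [0.153, 0.657, 0.231] pointing down, gripper open.
Joint ranges: [-2.59, 2.59], [-0.33, 1.99], [-1.39, 1.29], [0.1, 2.45], [-1.04, 4.18], [0.21, 1.99], [-2.66, 2.66]. Speed limits (rad/s): [2.57, 2.57, 3.14, 3.14, 3.14, 3.14, 3.14].

## Interface

Orientations are given as a rotation vector (axis times angle).
In Python, from rig import get_obs, camera, camera_params, close_job gives the robot as it stands.
- The arm moves only by the tool jog_arm, never from a script. Its argument "commands" is text: rows parted by semicolons, each of 7 numbers parted by spaces: the turn, a rotation vector about the tool's x, y, z in rad, then the shift along the tool's x, y, z in mm, then the opening, from -1 (shut) to 1 (fully open), so that 0 is half open. A call has 1 to 20 rows; each row shifts and turns the commanded pose from where the row before left it, along the tool's axes as they then stand; what a row does not reach is not made up. A row lasts 1/8 s, in which the tool goes at most 62.5 mm and 10.7 degrees, less where a joint would pass 70% of its speed; a pose out of reach is approached as far as the arm can. A call is refused whole if a number of a shift passes 62.5 or a number of a turn 0.188, either way. A call with a gripper value outside its range is refused whole. The fingers move at their own pace and stop on an object; "grip_force" is the grip in N (left out, the last holds). Time passes only in rows, so rows that do not move let the fingers close. It gives the time, the measured TCP pose, the force and the opening at its end, in the units of the state.
- get_obs(): the state, without advancing time (a new reading comes with each control period).
- camera(name): name is "side" or "top"; returns (picture, depth): 384x512x3 uint8, red, green, blue; 384x512 float32, m along the optical axis (not along the pixel's ray), 0 where there is no reading.
- camera_params(name): a dict with "camera_matrix" (3x3 intrinsics, pixels), "distortion" ([k1, k2, p1, p2, k3] as OpenCV has them; the pictures are not rectified), "xyz" and "orientation" of the camera in the world. Camera axes: x right, y down, z forward; pixel columns grow to the right and rows downward; lengths in m; the calibration is good to about 2 mm. A picture is of the moment at which its call begins. camera_params takes no time and is no camera call.
- close_job(): hands the job in, once; it reports no verdict.
The state is a dict: "time_s": time; "joint_positions": joint angles; "joint_vel": joint speeds; "tau": joint torques, N m; "ee_pos": TCP position; "orientation": TCP orientation; "contact_force": force on the tool from outside, world axes, zero at the start; "ft_torque": the same for the moment, N m; "width": opening from 0.0 (shut) to 1.0 (fully open).
Only numpy, scipy, OpenCV 4.12 (cv2) and the standard library are available. Lean on these libraries where they do the work, as an engineer would, in place of code of your own. Each camera call takes 0.05 s, during which the arm holds its last target. There are 200 camera calls.

## Working session

There is one attempt and no reset: what is moved stays moved. The work goes in short steps, Python scripts to look and compute and a tool call to move; the robot and the scene stay as the last step left them, time stands still between calls to the robot, and variables do not carry over. Pictures are saved under pics/ and viewed, about 12 in all and at most 16, crops included, and the job is handed in when it is done.

Besides the shell and the picture viewer there is one more tool, called as name(argument=value, ...), one argument or row to a line, values as JSON. jog_arm: Moves the arm, as the interface text tells. Its arguments: {"type":"object","properties":{"commands":{"type":"string"},"grip_force":{"type":"number"}},"required":["commands"]}

```bash
ls; mkdir -p pics
cat > h.py <<'E'
import numpy as np, cv2
from scipy.spatial.transform import Rotation as R
from rig import get_obs, camera, camera_params, close_job
def par(n):
    p=camera_params(n); o=np.array(p["orientation"],float)
    Rm=o if o.shape==(3,3) else R.from_rotvec(o).as_matrix() if o.size==3 else R.from_quat(o).as_matrix()
    return np.array(p["camera_matrix"]),np.array(p["distortion"]),np.array(p["xyz"]),Rm
def onz(n,u,v,z):   # pixel -> world at height z
    K,d,t,Rm=par(n); q=cv2.undistortPoints(np.array([[[u,v]]],float),K,d)[0,0]
    r=Rm@[q[0],q[1],1]; return t+r*(z-t[2])/r[2]
def cloud(n,dep):
    K,d,t,Rm=par(n); h,w=dep.shape; g=np.stack(np.meshgrid(np.arange(w),np.arange(h)),-1).reshape(-1,1,2).astype(float)
    q=cv2.undistortPoints(g,K,d)[:,0]; c=np.c_[q,np.ones(len(q))]*dep.reshape(-1,1)
    return (c@Rm.T+t).reshape(h,w,3)
def proj(n,P):
    K,d,t,Rm=par(n); return cv2.projectPoints(np.array(P,float).reshape(-1,3)@1.0,cv2.Rodrigues(Rm.T)[0],-Rm.T@t,K,d)[0][:,0]
def snap(n,f):
    p,dep=camera(n); cv2.imwrite(f"pics/{f}.png",p[:,:,::-1]); np.save(f"pics/{f}.npy",dep); return p,dep
E
python3 - <<'E'
from h import *
for n in("top","side"):
    snap(n,n+"0"); p=camera_params(n); print(p)
print(get_obs())
E
```

```text
pics
{'camera_matrix': array([[421.89105209,   0.        , 252.79261542],
       [  0.        , 421.89105209, 186.57971162],
       [  0.        ,   0.        ,   1.        ]]), 'distortion': array([0.01293471, 0.        , 0.        , 0.        , 0.        ]), 'xyz': array([ 0.32318444, -0.01143914,  1.22206888]), 'orientation': array([-2.2112554 ,  2.15389132, -0.1123044 ])}
{'camera_matrix': array([[445.13297475,   0.        , 258.67442244],
       [  0.        , 445.13297475, 198.89897393],
       [  0.        ,   0.        ,   1.        ]]), 'distortion': array([-0.11914547,  0.        ,  0.        ,  0.        ,  0.        ]), 'xyz': array([-0.03838667, -0.5423397 ,  0.81262495]), 'orientation': array([-2.20391368,  0.85753472, -0.35356241])}
{'time_s': 0.1, 'joint_positions': array([-1.37092157,  0.4693607 , -0.04857866,  1.53354342,  0.02409528,
        1.14097901, -0.08229894]), 'joint_vel': array([-0.00033693, -0.0036618 ,  0.00102635, -0.00306259, -0.00176678,
       -0.00050376,  0.00062564]), 'tau': array([ 1.48250274e-03, -5.11514962e+01, -4.65495593e-02, -2.38390821e+01,
        1.08549732e-02,  4.36471106e-03,  9.73710542e-06]), 'ee_pos': array([0.15295893, 0.6569245 , 0.2303795 ]), 'orientation': array([-3.58539791e-01, -3.12092955e+00,  2.67010629e-03]), 'contact_force': array([-0.66578224, -0.69212132, -0.66379271]), 'ft_torque': array([ 0.0284732 ,  0.00316729, -0.0620704 ]), 'width': 0.9959976659106903}
```

View pics/top0.png

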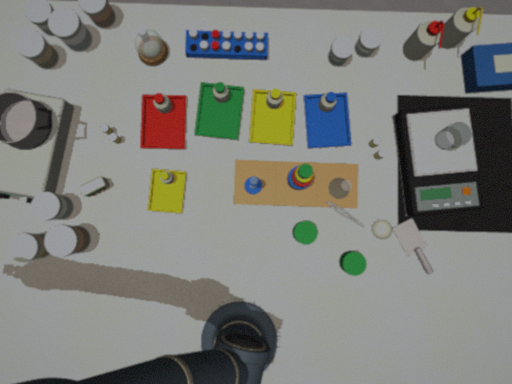

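View pics/side0.png

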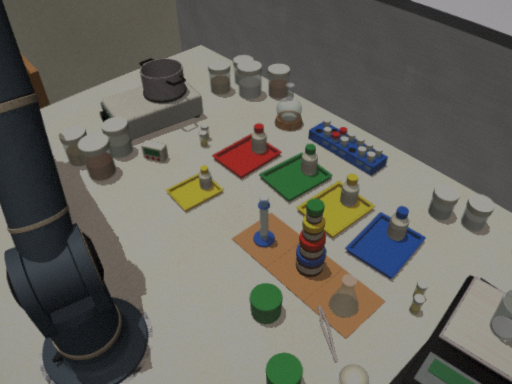

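The top view shows the trays at red (164,121), green (220,110), large yellow (272,117) and blue (327,120). A smaller yellow tray at (167,191) is a look-alike. The stack is at (301,176), the cylinder at (255,184) and the flask at (340,187). The green-capped jars at (305,232) and (353,263) are decoys.

```bash
cat > meas.py <<'E'
from h import *
p=cv2.imread("pics/top0.png"); d=np.load("pics/top0.npy"); C=cloud("top",d)
hsv=cv2.cvtColor(p,cv2.COLOR_BGR2HSV); H,S,V=cv2.split(hsv)
rng={"red":(172,6),"green":(45,80),"yellow":(22,34),"blue":(100,125)}
box={"red":(130,85,195,158),"green":(190,75,247,145),"yellow":(247,82,300,150),"blue":(300,85,355,155),"ysmall":(140,160,195,220)}
def m(c):
    a,b=rng[c]; k=(H>=a)&(H<=b) if a<b else (H>=a)|(H<=b); return k&(S>130)&(V>60)
for n,(x0,y0,x1,y1) in box.items():
    c=n if n in rng else "yellow"; k=np.zeros(H.shape,bool); k[y0:y1,x0:x1]=m(c)[y0:y1,x0:x1]
    P=C[k]; L=P[(P[:,2]<0.03)&(P[:,2]>-0.01)]; T=P[P[:,2]>0.05]
    ctr,sz,a=cv2.minAreaRect((L[:,:2]*1000).astype(np.float32)); 
    # heading from tray centre to bottle
    bt=np.median(T[:,:2],0)*1000; v=bt-ctr; h=np.degrees(np.arctan2(v[1],v[0]))
    ax=a+90*round((h-a)/90); ctr=np.array(ctr)
    u=np.array([np.cos(np.radians(ax)),np.sin(np.radians(ax))])
    fr=bt-76*u
    print(n,"centre",ctr.round(0),"size",np.round(sz),"axis",round(ax,1),"hd",round(h,1),"bottle",bt.round(0),"zcap",np.median(T[:,2]).round(3),"free(bottle)",fr.round(0),"bottle fwd of centre",round(v@u))
# stack cap
k=np.zeros(H.shape,bool);k[155:200,280:330]=True
G=C[k&m("green")]; print("green cap z",np.percentile(G[:,2],[5,50,95]).round(3)); G=G[G[:,2]>0.185]
print("green c",cv2.minEnclosingCircle((G[:,:2]*1000).astype(np.float32)))
for n,(x0,y0,x1,y1),zr in (("cyl",(240,165,275,205),(0.02,0.2)),("flask",(322,165,362,205),(0.01,0.12))):
    P=C[y0:y1,x0:x1].reshape(-1,3); P=P[(P[:,2]>zr[0])&(P[:,2]<zr[1])]; print(n,len(P),(P.min(0)*1000).round(),(P.max(0)*1000).round())
A=cv2.resize(p[60:215,130:370],None,fx=3.3,fy=3.3,interpolation=cv2.INTER_CUBIC); cv2.imwrite("pics/top0c.png",A)
s=cv2.imread("pics/side0.png"); cv2.imwrite("pics/side0c.png",cv2.resize(s[185:325,230:390],None,fx=4,fy=4,interpolation=cv2.INTER_CUBIC))
E
python3 meas.py
```

```text
red centre [614. 238.] size [156. 128.] axis 0.1 hd -2.5 bottle [659. 236.] zcap 0.087 free(bottle) [583. 236.] bottle fwd of centre 45
green centre [650.  77.] size [123. 155.] axis -5.0 hd -6.8 bottle [697.  72.] zcap 0.087 free(bottle) [621.  78.] bottle fwd of centre 47
yellow centre [637. -79.] size [125. 157.] axis -2.9 hd 1.2 bottle [682. -78.] zcap 0.087 free(bottle) [606. -75.] bottle fwd of centre 45
blue centre [ 633. -239.] size [156. 124.] axis 5.5 hd 7.3 bottle [ 678. -233.] zcap 0.087 free(bottle) [ 603. -240.] bottle fwd of centre 46
ysmall centre [413. 220.] size [ 97. 119.] axis -3.8 hd -4.0 bottle [449. 217.] zcap 0.067 free(bottle) [373. 222.] bottle fwd of centre 36
green cap z [0.192 0.195 0.198]
green c ((395.0304260253906, -87.76551818847656), 104.82166290283203)
cyl 90 [423. -39.  37.] [449. -15. 145.]
flask 352 [ 405. -302.   10.] [ 463. -245.   95.]
```

View pics/top0c.png

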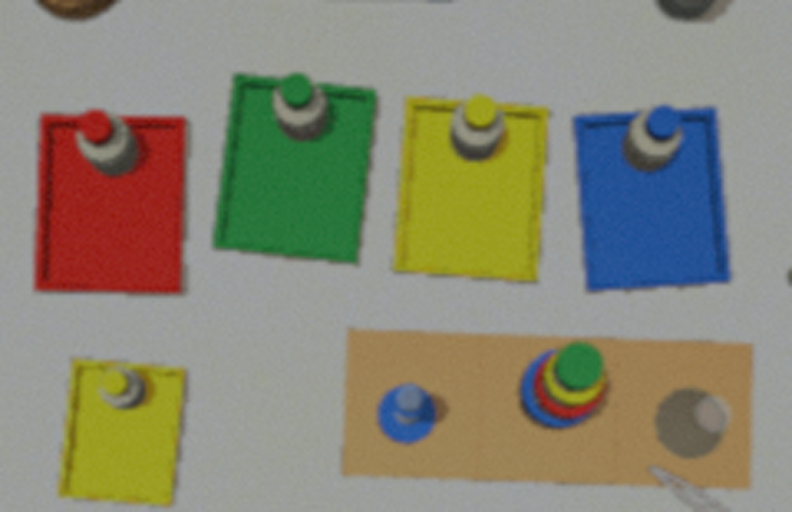

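View pics/side0c.png

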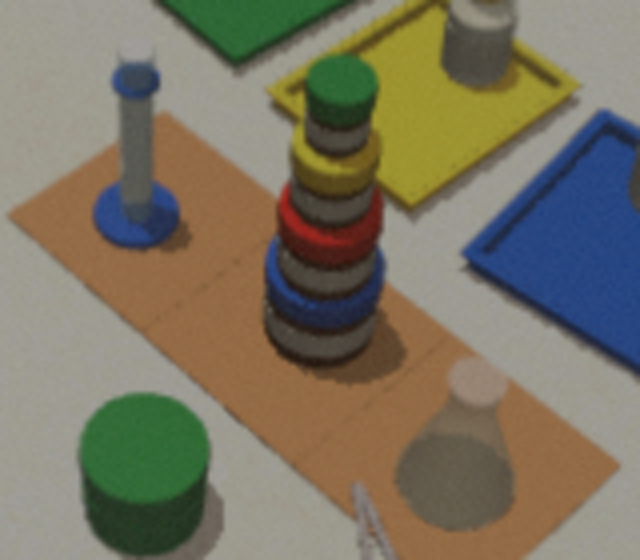

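The tray sizes (about 153×122, with the rims slightly inflated) fit the large trays. The small yellow one measures 97×119, so it is the look-alike. Next I'll fit the cap centres and print the tool axes.

```bash
cat >> h.py <<'E'
from scipy.optimize import minimize
rng={"red":(172,6),"green":(45,80),"yellow":(22,34),"blue":(100,125)}
dia={"blue":66,"red":56,"yellow":46,"green":36}
def mask(p,c):
    H,S,V=cv2.split(cv2.cvtColor(p,cv2.COLOR_RGB2HSV)); a,b=rng[c]
    return ((H>=a)&(H<=b) if a<b else (H>=a)|(H<=b))&(S>110)&(V>50)
def cap(n,p,dep,c,z,x0,y0,w=70):
    """cap disc top at height z near (x0,y0): best disc by points at that height (m)"""
    C=cloud(n,dep); k=mask(p,c)&(abs(C[:,:,2]-z)<0.006)&(np.hypot(C[:,:,0]-x0,C[:,:,1]-y0)<w/1000)
    Q=C[k][:,:2]; r=dia[c]/2000
    hull=cv2.convexHull((Q*1000).astype(np.float32))[:,0]/1000 if len(Q)>5 else Q
    f=lambda a:np.sum(np.maximum(np.hypot(*(Q-a).T)-r+0.001,0)**2)*1e6+np.mean((np.hypot(*(hull-a).T)-r)**2)*1e5
    s=minimize(f,Q.mean(0),method="Nelder-Mead"); return s.x.round(4),len(Q),C[k][:,2].mean().round(4)
E
python3 - <<'E'
from h import *
zs={"green":.196,"yellow":.154,"red":.108,"blue":.058}
for n in("top","side"):
    p=cv2.imread(f"pics/{n}0.png")[:,:,::-1].copy(); d=np.load(f"pics/{n}0.npy")
    for c,z in zs.items():
        try: print(n,c,cap(n,p,d,c,z,.43,-.15))
        except Exception as e: print(n,c,e)
print(onz("top",305.2,170.6,.196), onz("side",230+342/4,185+80/4,.196))
o=get_obs(); print(R.from_rotvec(o["orientation"]).as_matrix().round(4))
E
```

```text
top green (array([ 0.458, -0.152]), 155, np.float64(0.1951))
top yellow (array([ 0.4555, -0.1537]), 72, np.float64(0.1529))
top red (array([ 0.4551, -0.1562]), 62, np.float64(0.1072))
top blue (array([ 0.4565, -0.1553]), 68, np.float64(0.0571))
side green (array([ 0.4582, -0.1532]), 194, np.float64(0.1973))
side yellow (array([ 0.4566, -0.1557]), 161, np.float64(0.1546))
side red (array([ 0.4551, -0.1585]), 192, np.float64(0.1085))
side blue (array([ 0.4569, -0.1576]), 124, np.float64(0.0585))
[ 0.45741261 -0.15240438  0.196     ] [ 0.45930757 -0.154035    0.196     ]
[[-9.739e-01  2.268e-01 -3.000e-04]
 [ 2.268e-01  9.739e-01 -1.700e-03]
 [-1.000e-04 -1.700e-03 -1.000e+00]]
```

jog_arm(
  commands="0 0 -0.1145 0 0 -35 1; 0 0 -0.1145 0 0 -35 1; 0 0 0 -31.5 -37 0 1; 0 0 0 -31.5 -37 0 1; 0 0 0 -31.5 -37 0 1; 0 0 0 -31.5 -37 0 1; 0 0 0 -31.5 -37 0 1; 0 0 0 -31.5 -37 0 1; 0 0 0 -31.5 -37 0 1; 0 0 0 -31.5 -37 0 1; 0 0 0 -31.5 -37 0 1; 0 0 0 -31.5 -37 0 1; 0 0 0 -31.5 -37 0 1; 0 0 0 0 0 0 1",
)

```text
time_s: 1.85
ee_pos: [0.5021, 0.2459, 0.3009]
orientation: [0.013, 3.141, -0.003]
contact_force: [0.7, 0.6, 0.3]
width: 1.003
```

jog_arm(
  commands="0 0 0 4.4 -39.8 0 0.3; 0 0 0 4.4 -39.8 0 0.3; 0 0 0 4.4 -39.8 0 0.3; 0 0 0 4.4 -39.8 0 0.3; 0 0 0 4.4 -39.8 0 0.3; 0 0 0 4.4 -39.8 0 0.3; 0 0 0 4.4 -39.8 0 0.3; 0 0 0 4.4 -39.8 0 0.3; 0 0 0 4.4 -39.8 0 0.3; 0 0 0 4.4 -39.8 0 0.3; 0 0 0 0 0 20 0.3; 0 0 0 0 0 20 0.3; 0 0 0 0 0 0 0.3; 0 0 0 0 0 0 0.3",
  grip_force=25,
)

```text
time_s: 3.6
ee_pos: [0.4562, -0.147, 0.2618]
orientation: [-0.002, 3.141, 0.0]
contact_force: [0.5, -0.4, -0.2]
width: 0.647
```

Run:
```python
from h import *
p,d=snap("side","s1"); o=get_obs(); print(o["ee_pos"],o["width"],R.from_rotvec(o["orientation"]).as_matrix().round(3))
cv2.imwrite("pics/s1c.png",cv2.resize(p[60:340,200:420,::-1],None,fx=2.1,fy=2.1))
```

```text
[ 0.45633791 -0.1471313   0.26207645] 0.6473954160190071 [[-1.    -0.001  0.001]
 [-0.001  1.     0.   ]
 [-0.001  0.    -1.   ]]
```

View pics/s1c.png

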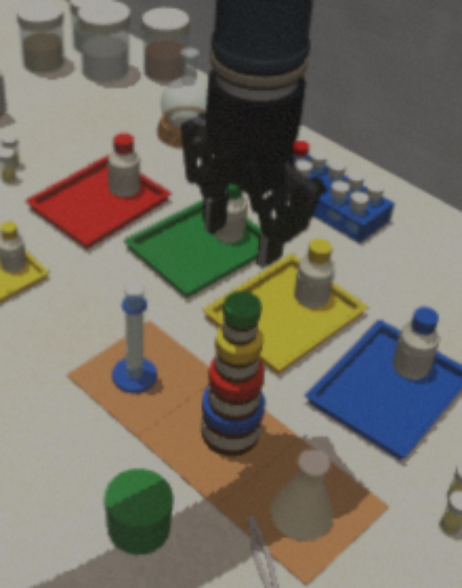

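The fingers straddle the stack axis above the green cap, which is at crop (242,310). I'll descend and grip.

jog_arm(
  commands="0 0 0 -1.7 -5.5 12 0.3; 0 0 0 0 0 20 0.3; 0 0 0 0 0 20 0.3; 0 0 0 0 0 20 0.3; 0 0 0 0 0 15 0.3; 0 0 0 0 0 10 0.3; 0 0 0 0 0 0 0.3; 0 0 0 0 0 0 0.05; 0 0 0 0 0 0 -0.1; 0 0 0 0 0 0 -0.3; 0 0 0 0 0 0 -0.5; 0 0 0 0 0 0 -0.5; 0 0 0 0 0 0 -0.5; 0 0 0 0 0 0 -0.5",
  grip_force=25,
)

```text
time_s: 5.4
ee_pos: [0.458, -0.1532, 0.1649]
orientation: [-0.0, 3.14, -0.0]
contact_force: [0.2, -0.3, 4.9]
width: 0.412
```

jog_arm(
  commands="0 0 0 0 0 -3 -0.5; 0 0 0 0 0 -8 -0.5; 0 0 0 0 0 -14 -0.5; 0 0 0 0 0 -15 -0.5; 0 0 0 -7 10 0 -0.5; 0 0 0 -14 21 0 -0.5; 0 0 0 -19 29 0 -0.5; 0 0 0 -19 29 0 -0.5; 0 0 0 -19 29 0 -0.5; 0 0 0 -19 29 0 -0.5; 0 0 0 -19 29 0 -0.5; 0 0 0 -18 26 0 -0.5; 0 0 0 -14 20 0 -0.5; 0 0 0 -7 10 0 -0.5; 0 0 0 0 0 0 -0.5; 0 0 0 0 0 0 -0.5",
)

```text
time_s: 7.4
ee_pos: [0.6118, 0.0778, 0.2042]
orientation: [-0.002, -3.141, 0.001]
contact_force: [0.2, 0.2, -0.0]
width: 0.409
```

Run:
```python
from h import *
p,d=snap("side","s2"); o=get_obs(); print(o["ee_pos"],o["width"],o["contact_force"])
cv2.imwrite("pics/s2c.png",cv2.resize(p[60:340,200:420,::-1],None,fx=2.1,fy=2.1))
for c,z in {"yellow":.154,"red":.108,"blue":.058}.items():print(c,cap("side",p,d,c,z,.456,-.155))
```

```text
[0.611898   0.07772257 0.20432013] 0.41492103511406025 [ 0.17129788  0.32616639 -0.31755603]
yellow (array([ 0.4573, -0.1549]), 337, np.float64(0.1551))
red (array([ 0.4554, -0.158 ]), 190, np.float64(0.1087))
blue (array([ 0.4551, -0.1588]), 139, np.float64(0.0578))
```

View pics/s2c.png

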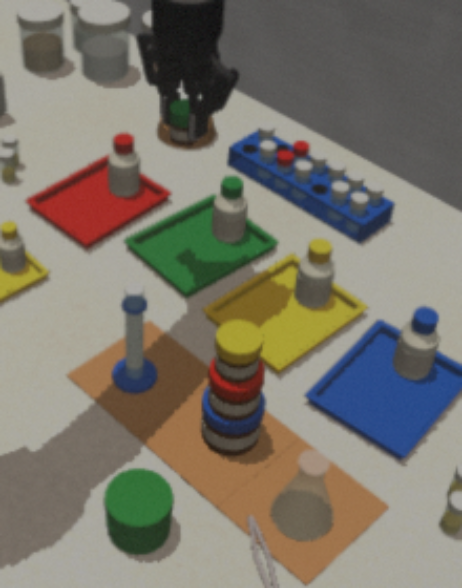

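The green jar is held upright above its tray. I'll lower it, release and retreat.

jog_arm(
  commands="0 0 0 0 0 15 -0.5; 0 0 0 0 0 30 -0.5; 0 0 0 0 0 30 -0.5; 0 0 0 0 0 30 -0.5; 0 0 0 0 0 25 -0.5; 0 0 0 0 0 25 -0.5; 0 0 0 0 0 15 -0.5; 0 0 0 0 0 9 -0.5; 0 0 0 0 0 5 -0.5; 0 0 0 0 0 3 -0.5; 0 0 0 0 0 1 -0.5; 0 0 0 0 0 0 -0.5; 0 0 0 0 0 0 -0.5",
)

```text
time_s: 9.07
ee_pos: [0.6126, 0.0791, 0.0166]
orientation: [-0.0, 3.141, 0.0]
contact_force: [0.3, -0.5, -1.3]
width: 0.415
```

jog_arm(
  commands="0 0 0 0 0 1 -0.5; 0 0 0 0 0 0.5 -0.5; 0 0 0 0 0 0 -0.5; 0 0 0 0 0 0 -0.05; 0 0 0 0 0 0 0.1; 0 0 0 0 0 0 0.1; 0 0 0 0 0 -6 0.2; 0 0 0 0 0 -15 0.2; 0 0 0 0 0 -30 0.2; 0 0 0 0 0 -40 0.3; 0 0 0 0 0 -50 0.4; 0 0 0 0 0 -50 0.4; 0 0 0 0 0 0 0.4",
)

```text
time_s: 10.7
ee_pos: [0.6154, 0.079, 0.2119]
orientation: [0.0, 3.131, 0.004]
contact_force: [0.6, -0.3, -1.3]
width: 0.702
```

Run:
```python
from h import *
for n in("side","top"):
    p,d=snap(n,n[0]+"3"); print(cap(n,p,d,"green",.046,.612,.078,40))
    for c,z in {"yellow":.154,"red":.108,"blue":.058}.items():
        try: print(n,c,cap(n,p,d,c,z,.456,-.155))
        except Exception as e: print(e)
o=get_obs(); print(o["ee_pos"],o["width"])
```

```text
(array([0.6131, 0.0793]), 100, np.float64(0.0477))
side yellow (array([ 0.4573, -0.1551]), 338, np.float64(0.1552))
side red (array([ 0.455, -0.158]), 195, np.float64(0.1085))
side blue (array([ 0.4569, -0.1577]), 137, np.float64(0.058))
(array([0.6119, 0.0794]), 28, np.float64(0.0447))
top yellow (array([ 0.4565, -0.1538]), 241, np.float64(0.1531))
top red (array([ 0.4547, -0.1561]), 61, np.float64(0.1071))
top blue (array([ 0.4561, -0.155 ]), 71, np.float64(0.0568))
[0.61237284 0.07904655 0.20696246] 0.6991145538518212
```

jog_arm(
  commands="0 0 0 10 -15 0 0.5; 0 0 0 20 -30 0 0.5; 0 0 0 24 -36 0 0.5; 0 0 0 24 -36 0 0.5; 0 0 0 24 -36 0 0.5; 0 0 0 24 -36 0 0.5; 0 0 0 18.5 -28 0 0.5; 0 0 0 11 -16.5 0 0.5; 0 0 0 0 0 0 0.5; 0 0 0 0 0 20 0.5; 0 0 0 0 0 20 0.5; 0 0 0 0 0 15 0.5; 0 0 0 0 0 0 0.5; 0 0 0 0 0 0 0.5",
)

```text
time_s: 12.55
ee_pos: [0.4575, -0.1544, 0.1512]
orientation: [-0.001, 3.141, -0.0]
contact_force: [-0.6, 0.4, -0.1]
width: 0.747
```

jog_arm(
  commands="0 0 0 0 0 15 0.5; 0 0 0 0 0 9 0.5; 0 0 0 0 0 5 0.5; 0 0 0 0 0 0 0.5; 0 0 0 0 0 0 0.3; 0 0 0 0 0 0 0.2; 0 0 0 0 0 0 0; 0 0 0 0 0 0 -0.2; 0 0 0 0 0 0 -0.3; 0 0 0 0 0 0 -0.3; 0 0 0 0 0 0 -0.3",
  grip_force=30,
)

```text
time_s: 13.92
ee_pos: [0.4574, -0.1547, 0.1221]
orientation: [-0.0, 3.141, -0.0]
contact_force: [-0.0, -0.9, 5.5]
width: 0.528
```

jog_arm(
  commands="0 0 0 0 0 -3 -0.3; 0 0 0 0 0 -8 -0.3; 0 0 0 0 0 -17 -0.3; 0 0 0 0 0 -17 -0.3; 0 0 0 -10 5 0 -0.3; 0 0 0 -20 11 0 -0.3; 0 0 0 -27 15 0 -0.3; 0 0 0 -27 15 0 -0.3; 0 0 0 -27 15 0 -0.3; 0 0 0 -20 11 0 -0.3; 0 0 0 -10 6 0 -0.3; 0 0 0 0 0 0 -0.3; 0 0 0 0 0 0 -0.3",
)

```text
time_s: 15.55
ee_pos: [0.5971, -0.0771, 0.1664]
orientation: [-0.001, -3.14, 0.0]
contact_force: [-0.1, 0.8, -0.4]
width: 0.529
```

Run:
```python
from h import *
p,d=snap("side","s4"); o=get_obs(); print(o["ee_pos"],o["width"],o["contact_force"])
cv2.imwrite("pics/s4c.png",cv2.resize(p[60:340,200:420,::-1],None,fx=2.1,fy=2.1))
for c,z in {"red":.108,"blue":.058}.items():print(c,cap("side",p,d,c,z,.456,-.155))
```

```text
[ 0.59709956 -0.07720737  0.16660057] 0.5259825326841738 [ 0.21381326 -0.03997289 -0.74168872]
red (array([ 0.4555, -0.1583]), 441, np.float64(0.1092))
blue (array([ 0.4566, -0.1581]), 128, np.float64(0.0581))
```

View pics/s4c.png

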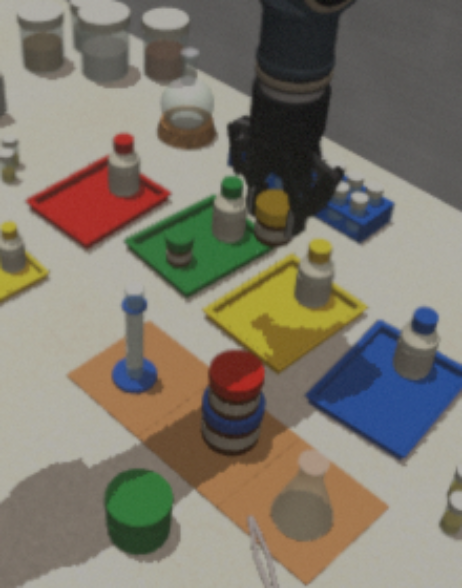

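The green jar stands in its tray and the yellow jar is held upright. I'll lower the yellow jar now.

jog_arm(
  commands="0 0 0 0 0 15 -0.3; 0 0 0 0 0 28 -0.3; 0 0 0 0 0 28 -0.3; 0 0 0 0 0 28 -0.3; 0 0 0 0 0 22 -0.3; 0 0 0 0 0 14 -0.3; 0 0 0 0 0 8 -0.3; 0 0 0 0 0 3 -0.3; 0 0 0 0 0 1.5 -0.3; 0 0 0 0 0 0.8 -0.3; 0 0 0 0 0 0 -0.3; 0 0 0 0 0 0 -0.3",
)

```text
time_s: 17.1
ee_pos: [0.5981, -0.0765, 0.0187]
orientation: [-0.0, 3.141, 0.0]
contact_force: [-0.6, -0.1, -0.7]
width: 0.525
```

jog_arm(
  commands="0 0 0 0 0 0.8 -0.3; 0 0 0 0 0 0.5 -0.3; 0 0 0 0 0 0 -0.3; 0 0 0 0 0 0 0.15; 0 0 0 0 0 0 0.3; 0 0 0 0 0 0 0.3; 0 0 0 0 0 -6 0.35; 0 0 0 0 0 -15 0.35; 0 0 0 0 0 -30 0.35; 0 0 0 0 0 -40 0.5; 0 0 0 0 0 -40 0.7; 0 0 0 0 0 -20 0.7; 0 0 0 0 0 0 0.7; 0 0 0 0 0 0 0.7",
)

```text
time_s: 18.85
ee_pos: [0.5973, -0.0763, 0.1676]
orientation: [0.0, -3.14, -0.0]
contact_force: [0.3, -0.5, -0.9]
width: 0.849
```

Run:
```python
from h import *
for n in("side","top"):
    p,d=snap(n,n[0]+"5"); print(cap(n,p,d,"yellow",.05,.598,-.077,40))
    for c,z in {"red":.108,"blue":.058}.items():
        try: print(n,c,cap(n,p,d,c,z,.456,-.155))
        except Exception as e: print(e)
o=get_obs(); print(o["ee_pos"],o["width"])
```

```text
(array([ 0.5986, -0.0759]), 219, np.float64(0.0512))
side red (array([ 0.4557, -0.158 ]), 438, np.float64(0.1092))
side blue (array([ 0.4569, -0.1581]), 122, np.float64(0.0582))
(array([nan, nan]), 0, np.float64(nan))
top red (array([ 0.4552, -0.1564]), 322, np.float64(0.1069))
top blue (array([ 0.4566, -0.1551]), 66, np.float64(0.057))
[ 0.59705493 -0.07629767  0.16697108] 0.8475784414502534h.py:31: RuntimeWarning: Mean of empty slice.
  s=minimize(f,Q.mean(0),method="Nelder-Mead"); return s.x.round(4),len(Q),C[k][:,2].mean().round(4)
  ret = um.true_divide(
  return _methods._mean(a, axis=axis, dtype=dtype,
  ret = ret.dtype.type(ret / rcount)
```

jog_arm(
  commands="0 0 0 10.5 -6 0 0.7; 0 0 0 22 -12 0 0.7; 0 0 0 28 -16 0 0.7; 0 0 0 28 -16 0 0.7; 0 0 0 26 -15 0 0.7; 0 0 0 18 -10 0 0.7; 0 0 0 10 -5.5 0 0.7; 0 0 0 0 0 0 0.7; 0 0 0 0 0 18 0.7; 0 0 0 0 0 20 0.7; 0 0 0 0 0 10 0.7; 0 0 0 0 0 0 0.7; 0 0 0 0 0 0 0.7",
)

```text
time_s: 20.58
ee_pos: [0.4561, -0.1571, 0.1207]
orientation: [-0.001, 3.14, -0.0]
contact_force: [-1.0, 0.1, -0.2]
width: 0.851
```

jog_arm(
  commands="0 0 0 0 0 20 0.7; 0 0 0 0 0 17 0.7; 0 0 0 0 0 7 0.7; 0 0 0 0 0 2.5 0.7; 0 0 0 0 0 0 0.7; 0 0 0 0 0 0 0.5; 0 0 0 0 0 0 0.4; 0 0 0 0 0 0 0.3; 0 0 0 0 0 0 0.1; 0 0 0 0 0 0 0; 0 0 0 0 0 0 0; 0 0 0 0 0 0 0",
  grip_force=35,
)

```text
time_s: 22.08
ee_pos: [0.4558, -0.1575, 0.0742]
orientation: [0.0, 3.141, -0.001]
contact_force: [-0.6, -1.6, 5.7]
width: 0.646
```

jog_arm(
  commands="0 0 0 0 0 -3 0; 0 0 0 0 0 -10 0; 0 0 0 0 0 -25 0; 0 0 0 0 0 -30 0; 0 0 0 0 0 -27 0; 0 0 0 -10 5 -15 0; 0 0 0 -25 10 0 0; 0 0 0 -28 20 0 0; 0 0 0 -24 29 0 0; 0 0 0 -18 38 0 0; 0 0 0 -10 40 0 0; 0 0 0 -6 40 0 0; 0 0 0 0 42 0 0; 0 0 0 0 42 0 0; 0 0 0 0 42 0 0; 0 0 0 0 38 0 0; 0 0 0 0 28 0 0; 0 0 0 0 15 0 0; 0 0 0 0 5 0 0; 0 0 0 0 0 0 0",
)

```text
time_s: 24.58
ee_pos: [0.5764, 0.236, 0.1837]
orientation: [-0.001, -3.141, 0.001]
contact_force: [0.2, -0.5, -1.2]
width: 0.643
```

Run:
```python
from h import *
p,d=snap("side","s6"); o=get_obs(); print(o["ee_pos"],o["width"],o["contact_force"])
cv2.imwrite("pics/s6c.png",cv2.resize(p[60:340,180:420,::-1],None,fx=2.1,fy=2.1))
for c,z in {"blue":.058}.items():print(c,cap("side",p,d,c,z,.456,-.155))
p,d=snap("top","t6"); print(cap("top",p,d,"blue",.058,.456,-.155))
```

```text
[0.57656419 0.23543995 0.18375157] 0.6423116756798013 [ 0.14999814 -0.46406246 -1.2527848 ]
blue (array([ 0.4572, -0.1573]), 560, np.float64(0.0592))
(array([ 0.457 , -0.1555]), 405, np.float64(0.0569))
```

View pics/s6c.png

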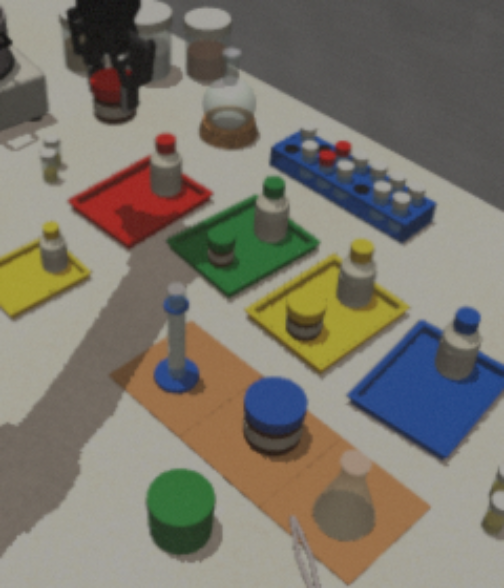

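The red jar is held over its tray, and the green and yellow jars are placed. I'll lower the red jar.

jog_arm(
  commands="0 0 0 0 0 15 0; 0 0 0 0 0 28 0; 0 0 0 0 0 32 0; 0 0 0 0 0 32 0; 0 0 0 0 0 25 0; 0 0 0 0 0 15 0; 0 0 0 0 0 9 0; 0 0 0 0 0 4 0; 0 0 0 0 0 2 0; 0 0 0 0 0 0.8 0; 0 0 0 0 0 0 0; 0 0 0 0 0 0 0",
)

```text
time_s: 26.18
ee_pos: [0.5765, 0.2371, 0.0212]
orientation: [-0.0, 3.141, 0.001]
contact_force: [0.5, 0.4, -0.8]
width: 0.646
```

jog_arm(
  commands="0 0 0 0 0 0.8 0; 0 0 0 0 0 0.7 0; 0 0 0 0 0 0 0; 0 0 0 0 0 0 0.4; 0 0 0 0 0 0 0.5; 0 0 0 0 0 0 0.5; 0 0 0 0 0 -6 0.55; 0 0 0 0 0 -15 0.55; 0 0 0 0 0 -30 0.6; 0 0 0 0 0 -40 0.8; 0 0 0 0 0 -45 1; 0 0 0 0 0 -28 1; 0 0 0 0 0 0 1; 0 0 0 0 0 0 1",
)

```text
time_s: 27.92
ee_pos: [0.5758, 0.2369, 0.1831]
orientation: [0.001, -3.141, 0.0]
contact_force: [-0.4, 0.6, -0.4]
width: 1.0
```

Run:
```python
from h import *
p,d=snap("side","s7"); print(cap("side",p,d,"red",.054,.577,.237,40))
o=get_obs(); print(o["ee_pos"],o["width"])
```

```text
(array([0.5759, 0.2369]), 211, np.float64(0.0551))
[0.57546278 0.23677951 0.1824381 ] 0.9997330508524535
```

jog_arm(
  commands="0 0 0 0 -15 0 1; 0 0 0 0 -30 0 1; 0 0 0 0 -42 0 1; 0 0 0 0 -42 0 1; 0 0 0 0 -42 0 1; 0 0 0 0 -42 0 1; 0 0 0 10 -42 0 1; 0 0 0 18 -40 0 1; 0 0 0 25 -35 0 1; 0 0 0 27 -30 0 1; 0 0 0 22 -20 0 1; 0 0 0 12 -10 0 1; 0 0 0 6 -3.5 0 1; 0 0 0 0 0 20 1; 0 0 0 0 0 35 1; 0 0 0 0 0 35 1; 0 0 0 0 0 15 1; 0 0 0 0 0 0 1; 0 0 0 0 0 0 1",
)

```text
time_s: 30.35
ee_pos: [0.4575, -0.1567, 0.0793]
orientation: [-0.001, 3.14, -0.001]
contact_force: [-0.2, -0.1, -0.6]
width: 1.0
```

jog_arm(
  commands="0 0 0 0 0 18 1; 0 0 0 0 0 20 1; 0 0 0 0 0 12 1; 0 0 0 0 0 5 1; 0 0 0 0 0 2 1; 0 0 0 0 0 0 1; 0 0 0 0 0 0 0.8; 0 0 0 0 0 0 0.6; 0 0 0 0 0 0 0.5; 0 0 0 0 0 0 0.3; 0 0 0 0 0 0 0.2; 0 0 0 0 0 0 0.2; 0 0 0 0 0 0 0.2",
  grip_force=40,
)

```text
time_s: 31.98
ee_pos: [0.4567, -0.1566, 0.0219]
orientation: [-0.0, 3.141, 0.0]
contact_force: [-1.6, 1.1, 5.6]
width: 0.759
```

jog_arm(
  commands="0 0 0 0 0 -3 0.2; 0 0 0 0 0 -10 0.2; 0 0 0 0 0 -25 0.2; 0 0 0 0 0 -30 0.2; 0 0 0 0 0 -22 0.2; 0 0 0 -10 0 -10 0.2; 0 0 0 -20 -5 0 0.2; 0 0 0 -28 -12 0 0.2; 0 0 0 -28 -18 0 0.2; 0 0 0 -26 -19 0 0.2; 0 0 0 -18 -15 0 0.2; 0 0 0 -9 -10 0 0.2; 0 0 0 -4 -5.5 0 0.2; 0 0 0 0 0 0 0.2; 0 0 0 0 0 0 0.2",
)

```text
time_s: 33.85
ee_pos: [0.5989, -0.2403, 0.1213]
orientation: [0.001, -3.141, -0.001]
contact_force: [0.4, 0.6, -1.9]
width: 0.76
```

Run:
```python
from h import *
p,d=snap("side","s8"); o=get_obs(); print(o["ee_pos"],o["width"],o["contact_force"])
cv2.imwrite("pics/s8c.png",cv2.resize(p[60:340,180:420,::-1],None,fx=2.1,fy=2.1))
```

```text
[ 0.59901895 -0.24026262  0.12138243] 0.7592605437758138 [ 0.08174997  0.42237498 -1.4516892 ]
```

View pics/s8c.png

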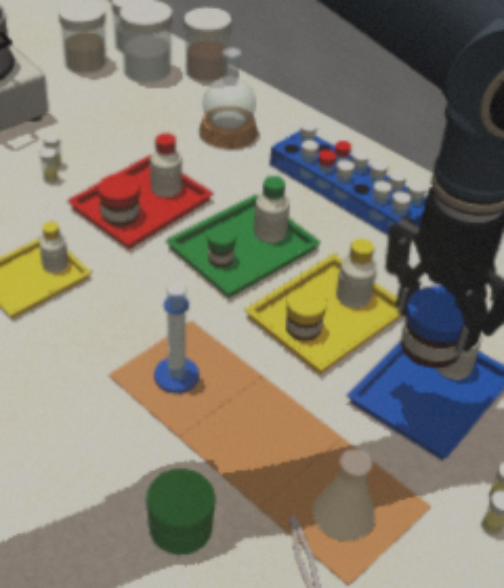

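The red jar stands in its tray and the blue jar is held over the blue tray. I'll lower it.

jog_arm(
  commands="0 0 0 0 0 12 0.2; 0 0 0 0 0 22 0.2; 0 0 0 0 0 24 0.2; 0 0 0 0 0 18 0.2; 0 0 0 0 0 11 0.2; 0 0 0 0 0 5 0.2; 0 0 0 0 0 2.5 0.2; 0 0 0 0 0 1.5 0.2; 0 0 0 0 0 0.5 0.2; 0 0 0 0 0 0 0.2; 0 0 0 0 0 0 0.2",
)

```text
time_s: 35.28
ee_pos: [0.5996, -0.241, 0.0251]
orientation: [-0.0, 3.141, -0.0]
contact_force: [-0.6, 0.2, -2.3]
width: 0.76
```

jog_arm(
  commands="0 0 0 0 0 0.8 0.2; 0 0 0 0 0 0.7 0.2; 0 0 0 0 0 0 0.2; 0 0 0 0 0 0 0.2; 0 0 0 0 0 0 0.6; 0 0 0 0 0 0 0.75; 0 0 0 0 0 0 0.75; 0 0 0 0 0 -6 0.8; 0 0 0 0 0 -15 0.8; 0 0 0 0 0 -30 0.8; 0 0 0 0 0 -40 0.8; 0 0 0 0 0 -50 0.8; 0 0 0 0 0 -50 0.8; 0 0 0 0 0 -50 0.8; 0 0 0 0 0 -20 0.8; 0 0 0 0 0 0 0.8; 0 0 0 0 0 0 0.8",
)

```text
time_s: 37.4
ee_pos: [0.5988, -0.2406, 0.2835]
orientation: [0.0, -3.14, -0.001]
contact_force: [-0.1, -0.3, 0.3]
width: 0.902
```

Run:
```python
from h import *
p,d=snap("side","s9"); o=get_obs(); print(o["ee_pos"],o["width"],o["time_s"])
cv2.imwrite("pics/s9c.png",cv2.resize(p[60:340,180:420,::-1],None,fx=2.1,fy=2.1))
for c,z,x,y in(("green",.046,.612,.079),("yellow",.05,.598,-.076),("red",.054,.577,.237),("blue",.06,.6,-.241)):
    print(c,cap("side",p,d,c,z,x,y,40))
a=cv2.imread("pics/side0.png"); print("cyl/flask change",[np.abs(a[y0:y1,x0:x1].astype(int)-p[y0:y1,x0:x1,::-1]).mean().round(1) for x0,y0,x1,y1 in((250,195,278,248),(328,272,362,318))])
```

```text
[ 0.59865314 -0.24054828  0.28298979] 0.9001362093778243 37.45
green (array([0.6138, 0.0802]), 106, np.float64(0.048))
yellow (array([ 0.5983, -0.076 ]), 234, np.float64(0.0512))
red (array([0.5765, 0.2374]), 215, np.float64(0.0548))
blue (array([ 0.6003, -0.2401]), 551, np.float64(0.0609))
cyl/flask change [np.float64(11.5), np.float64(14.0)]
```

View pics/s9c.png

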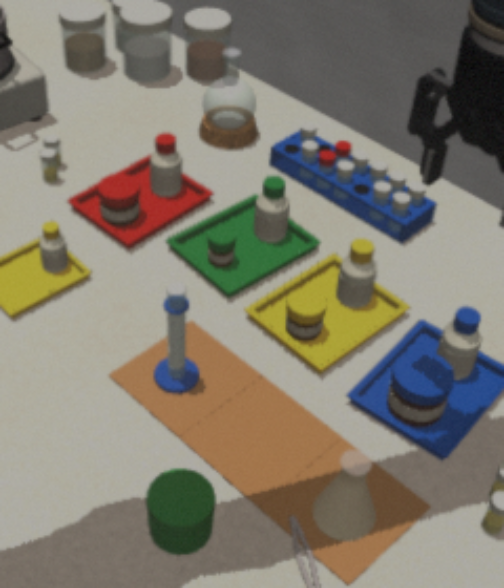

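All four jars stand in their trays with their caps at the expected heights, and the gripper is clear.

```bash
python3 -c "from rig import close_job; print(close_job())"
```

```text
the job is handed in; nothing more can be done
None
```

I took the stack apart from the top down and set each jar on the floor of the tray matching its cap. For yellow I used the larger tray. The job was handed in at about 37.5 s.

- **Jars:** In the last side picture all four stood upright. Their caps measured 1–2 mm above the expected heights, a side-camera bias already there before I moved anything. Each jar was within about 10 mm of the middle of its free half.
- **Top camera:** It read the green jar in the same place to about 1 mm. It could not see the yellow jar when I tried, because the arm was in the way. I took no top-view check of the red and blue jars in their trays.
- **Flask and cylinder:** They appear unmoved in the last picture. The crude pixel-difference check on them changed by 11.5 and 14 grey levels. I put this down to the arm's shadow and sensor noise, but I did not re-measure their positions.

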